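# Sort the small labware after an experiment

## Robot

A 6-joint arm with a two-finger parallel gripper is mounted at the origin on the work surface. World frame = base frame: x ahead of the robot, y to its left, z up, the work surface at z = 0. Lengths are in mm, angles in rad, forces in N, time in s.
With the tool pointing down it reaches from about 325 to 875 mm from the base axis. Payload 4.4 kg.
Tool frame: the origin (TCP) lies on the centre line of the jaws, within the pads' length; the fingertips stand ahead of it and the grasp point (between the pads) lies 6 mm ahead of it (ctrl.tcp_to_tips is the z of the fingertips in the tool frame, in mm); z points along the fingers, y is the line along which they close (so a half turn about z gives the same grasp; the last joint's range is limited). The gripper opens to 85 mm and grips with 20 to 120 N. Pads are 22 mm wide; open, the fingers measure 114 mm over their backs; the gripper's body (76 mm by 85 mm) begins 54 mm behind the grasp point. The pads swing forward as they close: fully open they stand 13 mm farther back than shut.
Start: joints at [-1.438, 0.207, 1.542, -0, 1.393, -0.15], TCP at [160.439, -552.166, 230.682] pointing down, gripper open.
Joint ranges: [-2.73, 2.73], [-0.86, 2.22], [0.23, 2.46], [-1.11, 4.25], [0.08, 2.63], [-2.82, 2.82]. Speed limits (rad/s): [2.79, 2.79, 3.14, 3.14, 3.14, 3.14].

## Interface

Orientations are given as a 3x3 rotation matrix whose columns are the frame's x, y, z axes.
In Python, from plant import ctrl, sensors, optics gives the robot as it stands. Calls block until the motion is done:
- ctrl.move_ptp(position, orientation): joint-space move of the TCP to a pose.
- ctrl.move_l(position, rot=None, vel=150, threshold=None): straight line of the TCP; rot=None keeps the orientation; vel is the mean speed in mm/s. With threshold (N) it stops when the force on the tool has changed by that much, and returns True; else False.
- ctrl.set_joints(angles): joint-space move.
- ctrl.gripper_to(opening, force=None): finger opening in mm; force is the grip in N (None keeps the last); returns when the fingers have stopped.
- ctrl.hold(seconds).
- ctrl.solve_ik(position, orientation): joint angles nearest the present ones, or None.
- sensors.read_state(): the state.
- optics.grab_frame(name): name is "side" or "top"; returns (picture, depth): 480x640x3 uint8, red, green, blue; 480x640 float32, mm along the optical axis (not along the pixel's ray), 0 where there is no reading.
- optics.camera_params(name): a dict with "mtx" (3x3 intrinsics, pixels), "k1" (the pictures are not rectified: a ray, as slopes to the right and down, at radius r is drawn at 1 + k1 r^2 times it, then the intrinsics apply), "R" (3x3) and "t" (3): a world point X has camera coordinates R X + t. Camera axes: x right, y down, z forward; pixel columns grow to the right and rows downward; lengths in mm; the calibration is good to about 2 mm. A picture is of the moment at which its call begins. camera_params takes no time and is no camera call.
A pose or a line that the arm cannot do raises ctrl.MotionError and nothing moves.
- ctrl.finish_job(): hands the job in; it is judged then, once.
The state is a dict: "t": time; "q": joint angles; "qvel": joint speeds; "tau": joint torques, N m; "eef_pos": TCP position; "eef_rot": TCP orientation; "force": force on the tool from outside, world axes, zero at the start; "wrist_torque": the same for the moment, N m; "grip_width": finger opening in mm; "grasp_force": force on a finger pad.
Only numpy, scipy, OpenCV 4.12 (cv2) and the standard library are available. Lean on these libraries where they do the work, as an engineer would, in place of code of your own. Each camera call takes 0.05 s, during which the arm holds its last target. There are 200 camera calls.

## Task

Tidy away the five small items on the lab bench: lay both stir bars flat on the bottom of the round steel dish, stand the slim vial in the small bay and the wide jar in the large bay of the two-bay tray, and set the blue bottle cap, the way up it is now, flat on the floor of the undivided square tray. Leave the amber bottle and the white bottle at the edges where they stand.

Things in the scene. Friction and masses are not known exactly. Their poses are not given: they have to be found in the camera images.
- long_bar: Long magnetic stir bar: loose white plastic octagonal rod lying on the bench, 60 mm long (64 mm over its end nubs), 14 mm across its flats, about 30 g. Origin at its centre, 7 mm above the surface it lies on; x runs along its length. Its flats keep it from rolling freely.
- short_bar: Short magnetic stir bar: like the long one but 36 mm long (40 mm over its end nubs), 14 mm across its flats, about 20 g. Origin at its centre, 7 mm above the surface it lies on; x runs along its length. The bars do not attract steel or each other.
- slim_vial: Slim amber glass vial with a black screw cap that stays on, loose, standing upright: 26 mm in diameter, 66 mm tall; the topmost 14 mm is the cap, 25 mm in diameter, and the glass tapers in over the 8 mm below it to 20 mm, so grip the straight body below 44 mm. About 35 g. Origin at the centre of its underside, z up along its axis.
- wide_jar: Wide low amber glass jar with a black screw cap that stays on, loose, standing upright: 40 mm in diameter, 45 mm tall; the topmost 18 mm is the cap, also 40 mm in diameter, and the glass between 19 and 27 mm tapers in to 32 mm: grip it by the cap. About 60 g. Origin at the centre of its underside, z up along its axis.
- bottle_cap: Loose blue ribbed plastic bottle cap, a plain upright cylinder 42 mm in diameter over its ribs, 28 mm tall, standing on the bench, about 25 g. Origin at the centre of its underside, z up.
- dish: Round stainless steel dish, fixed to the bench: outer diameter 124 mm at the foot and 132 mm at the rim, 26 mm tall, wall 3 mm, floor 4 mm thick. Both stir bars belong in it. Origin at the centre of its underside, z up.
- vial_tray: Low white two-bay tray, fixed: 80 mm (its x) by 140 mm (its y), 16 mm tall; walls, floor and divider 3 mm thick. The full-height divider runs along x at y = -17.5 mm. Small bay (slim vial): 74 by 48 mm inside, centred at y = -43 mm. Large bay (wide jar): 74 by 83 mm inside, centred at y = +25.5 mm. Origin at the centre of its underside, z up.
- cap_tray: Low white square tray without divider, fixed to the bench: 100 by 100 mm, 18 mm tall, walls and floor 3 mm thick. The bottle cap belongs in it. Origin at the centre of its underside, x and y along its sides, z up.
- amber_bottle: Bystander, loose: amber reagent bottle with a blue cap, 76 mm in diameter, 140 mm tall, standing at the left edge of the work. Not to be disturbed. Origin at the centre of its underside.
- white_bottle: Bystander, loose: white plastic bottle with a red cap, 60 mm in diameter, 120 mm tall, standing at the right edge of the work. Not to be disturbed. Origin at the centre of its underside.

How it is judged:
By the outcome, as a careful person would: the job done as asked, in the order asked, and still so for the second after the job is handed in, with the robot touching nothing.
It also fails if it takes over 122 s, if anything falls off the work surface, if the arm or the gripper's body presses on something with over 40 N, if the wrist force passes 120 N, or if a joint passes its speed limit or range.

## Working session

There is one attempt and no reset: what is moved stays moved. The work goes in short steps, each a Python script; the robot and the scene stay as the last script left them, time stands still between calls to the robot, and variables do not carry over. Pictures are saved under pics/ and viewed, at most 14 in all, crops included, and the job is handed in when it is done.

```bash
mkdir -p pics; ls
python3 - <<'E'
from plant import ctrl, sensors, optics
import cv2, numpy as np
for n in("top","side"):
    p,d=optics.grab_frame(n); cv2.imwrite(f"pics/{n}0.png",p[:,:,::-1]); np.savez(f"{n}0.npz",p=p,d=d)
    c=optics.camera_params(n); print(n,c, (d==0).mean())
s=sensors.read_state();print(s["t"],s["eef_rot"],ctrl.tcp_to_tips,s["grip_width"])
E
```

```text
pics
top {'mtx': array([[467.23341159,   0.        , 316.31130594],
       [  0.        , 467.23341159, 237.83803885],
       [  0.        ,   0.        ,   1.        ]]), 'k1': -0.08326006816274392, 'R': array([[ 0.00716994, -0.99975971,  0.02071485],
       [-0.99487063, -0.00922207, -0.10073417],
       [ 0.100901  , -0.01988634, -0.9946977 ]]), 't': array([ -14.64891406,  534.20616799, 1182.08401622])} 0.004039713541666667
side {'mtx': array([[512.74423529,   0.        , 313.53732988],
       [  0.        , 512.74423529, 233.94188751],
       [  0.        ,   0.        ,   1.        ]]), 'k1': 0.05045525056021401, 'R': array([[-0.76493502, -0.64408747,  0.00507397],
       [-0.316901  ,  0.36947839, -0.87353275],
       [ 0.56075678, -0.66980374, -0.48673893]]), 't': array([408.40074435, 205.66436925, 821.58783407])} 0.004098307291666666
0.1 [[ 9.60286672e-01  2.79015029e-01 -3.47115567e-04]
 [ 2.79015111e-01 -9.60284250e-01  2.17412769e-03]
 [ 2.73284689e-04 -2.18463633e-03 -9.99997576e-01]] 25.0 85.2447943733229
```

View pics/top0.png

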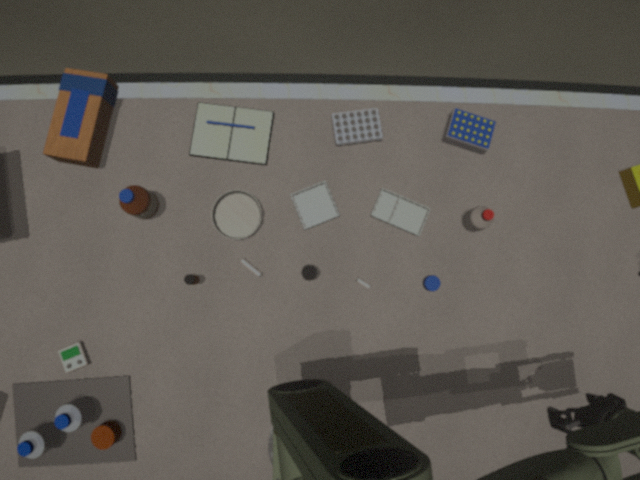

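View pics/side0.png

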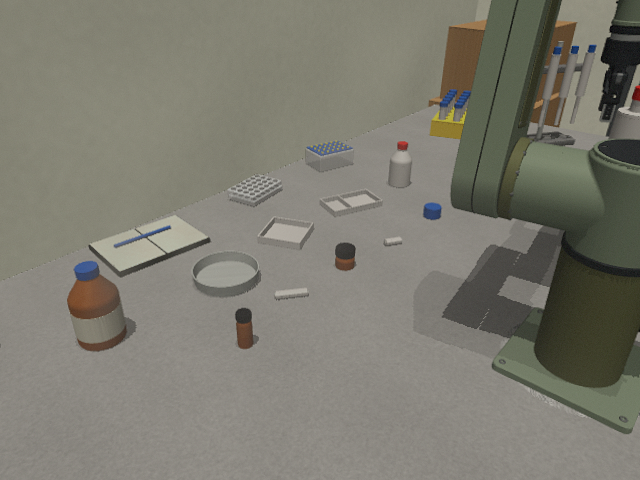

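Top view: long bar (251,267), short bar (363,283), vial (191,279), jar (309,272), cap (431,283), dish (238,215), cap tray (315,205), two-bay tray (400,212; divider left of its middle, so the small bay is the left, +y side), bottles at (137,200) and (482,217).

```bash
cat > vis.py <<'E'
import numpy as np, cv2
from plant import optics
def rays(cam,uv):
    c=optics.camera_params(cam); k=c["mtx"]
    d=np.array([c["k1"],0,0,0,0.])
    r=cv2.undistortPoints(np.asarray(uv,float).reshape(-1,1,2),k,d).reshape(-1,2)
    return c,np.c_[r,np.ones(len(r))]
def at_z(cam,uv,z):           # pixels -> world points on the plane z
    c,r=rays(cam,uv); R,t=c["R"],c["t"]; o=-R.T@t; w=r@R
    return o+w*((z-o[2])/w[:,2])[:,None]
def cloud(cam,d):             # depth -> world points, HxWx3
    h,w=d.shape; uv=np.stack(np.meshgrid(np.arange(w),np.arange(h)),-1)
    c,r=rays(cam,uv); return ((r*d.reshape(-1,1)-c["t"])@c["R"]).reshape(h,w,3)
E
python3 - <<'E'
import numpy as np,cv2
from vis import *
for cam,seeds in (("top",dict(long=(251,267),short=(363,283),vial=(191,279),jar=(309,272),cap=(431,283),dish=(238,215),ctray=(315,205),vtray=(400,212),amber=(137,200),white=(482,217))),
 ("side",dict(long=(291,294),short=(393,241),vial=(244,328),jar=(345,256),cap=(432,211),dish=(226,274),ctray=(286,233),vtray=(350,203)))):
    f=np.load(cam+"0.npz"); P=cloud(cam,f["d"]); z=P[...,2]; ok=f["d"]>0
    b=P[ok&(abs(z)<15)&(P[...,0]>300)&(P[...,0]<700)&(abs(P[...,1])<400)]
    print(cam,"bench z",np.median(b[:,2]),b[:,2].std())
    m=(ok&(z>(5))).astype(np.uint8); n,l=cv2.connectedComponents(m)
    for k,(u,v) in seeds.items():
        w=l[v-4:v+5,u-4:u+5]; w=w[w>0]
        if len(w)==0: print(k,"none",z[v-1:v+2,u-1:u+2].mean()); 
        else:
            i=np.bincount(w).argmax(); Q=P[l==i]; 
            (c,s,a)=cv2.minAreaRect(Q[:,:2].astype(np.float32))
            print(k,len(Q),"rect",np.round(c,1),np.round(s,1),round(a,1),"zmax",round(np.percentile(Q[:,2],95),1))
            if cam=="top":
                e=cv2.minAreaRect(np.argwhere(l==i)[:,::-1].astype(np.float32)); print("    px",np.round(e[0],1),np.round(e[1],1),round(e[2],1))
P=[cv2.resize(cv2.imread("pics/top0.png")[170:320,170:450],(784,420),interpolation=cv2.INTER_CUBIC)]
cv2.imwrite("pics/crop0.png",P[0])
E
```

```text
top bench z 0.36857972509603537 2.873303709994796
long 134 rect [457.6 159.4] [64.2 14. ] 51.7 zmax 17.2
    px [250.9 267.2] [24.5  5.4] 39.3
short 82 rect [ 419.5 -135. ] [39.7 17.3] 49.4 zmax 16.5
    px [363.6 282.7] [15.1  6.4] 40.6
vial 144 rect [424.9 306.7] [25.6 28.2] 6.1 zmax 69.6
    px [192. 279.] [16. 10.] 0.0
jar 191 rect [446.6   6.7] [37.9 38.1] 0.8 zmax 48.9
    px [309.5 271.5] [15. 15.] 0.0
cap 236 rect [ 418.5 -310.8] [43.5 41.9] 20.6 zmax 31.7
    px [431.  282.5] [15. 18.] 90.0
dish 19 rect [600.3 196.9] [10.9 20.9] 90.0 zmax 9.7
    px [238. 213.] [8. 4.] 90.0
ctray 4 rect [614.4 -12.5] [8.4 1.7] 18.9 zmax 6.5
    px [317.2 208.6] [3.2 0.6] 71.6
vtray 6 rect [ 599.8 -235.9] [5.5 5.2] 8.5 zmax 8.0
    px [401. 215.] [2. 2.] 90.0
amber 1035 rect [622.5 460.9] [107.9  76.5] 77.4 zmax 140.8
    px [137.6 201.8] [41.1 30.4] 26.6
white 610 rect [ 592.5 -437.4] [58.5 81.4] 32.0 zmax 121.0
    px [478.1 218. ] [22.2 32.6] 70.0
side bench z 2.2157930219626754 2.2758396904484264
long 260 rect [462.5 154.5] [64.  31.3] 54.8 zmax 17.4
short 112 rect [ 417.9 -138.5] [50.2 25.8] 82.4 zmax 17.8
vial 591 rect [423.5 307.2] [25.4 26.8] 76.2 zmax 68.0
jar 497 rect [444.7   8.5] [40.9 42.6] 83.7 zmax 48.5
cap 254 rect [ 417.8 -311.2] [41.8 41.2] 82.8 zmax 31.6
dish 2115 rect [597.9 195.6] [130.9 144.7] 64.6 zmax 28.1
ctray 1124 rect [629.8 -18.2] [114.7 136.8] 23.3 zmax 21.1
vtray 941 rect [ 619.  -239.7] [144.2 115.2] 66.7 zmax 18.9
```

View pics/crop0.png

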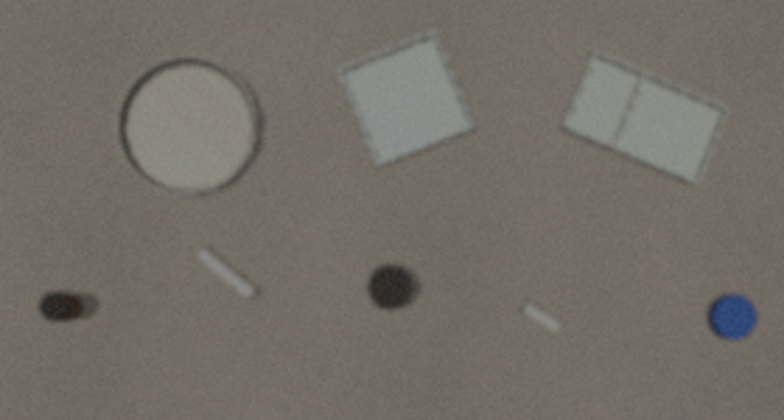

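Crop (scale 2.8, offset 170,170): two-bay tray corners (595,55),(725,105),(695,183),(563,127), divider at about (627,110); cap tray corners (435,35),(340,70),(378,166),(474,128); dish centre about (191,126). Next I compute these in world coordinates and refine the bar axes.

Run:
```python
import numpy as np,cv2
from vis import *
full=lambda p:(np.array(p,float)+.5)/2.8-.5+170
for n,c,z in(("vtray",[(595,55),(725,105),(695,183),(563,127)],16),("ctray",[(435,35),(340,70),(378,166),(474,128)],18)):
    w=at_z("top",full(c),z); r=cv2.minAreaRect(w[:,:2].astype(np.float32))
    print(n,np.round(w[:,:2],1).tolist(),w[:,:2].mean(0).round(1),r)
print("div",at_z("top",full([(642,75),(615,147)]),16)[:,:2].round(1).tolist())
print("dish",at_z("top",full([(191,126),(121,126),(263,126),(191,56),(191,197)]),26)[:,:2].round(1).tolist())
g=np.load("top0.npz")["p"].astype(float).mean(2); g-=cv2.medianBlur(g.astype(np.uint8),31)
for n,(u,v),r in(("long",(251,267),17),("short",(363,283),12)):
    s=g[v-r:v+r+1,u-r:u+r+1]; Y,X=np.nonzero(s>20); wt=s[Y,X]
    w=at_z("top",np.c_[X+u-r,Y+v-r],12)[:,:2]; m=np.average(w,axis=0,weights=wt)
    e,V=np.linalg.eigh(np.cov(w.T,aweights=wt)); a=V[:,1]; print(n,len(X),m.round(1),np.degrees(np.arctan2(a[1],a[0])).round(1)%180,np.sqrt(12*e).round(1))
for n,(u,v),z in(("vial",(191,279),66),("jar",(309,272),45),("cap",(431,283),28)): print(n)
# side-view rim of trays via depth points near rim height, fitted as rects
f=np.load("side0.npz");P=cloud("side",f["d"]);z=P[...,2]-2.2
for n,c,h,R in(("dish",(600,196),26,75),("ctray",(622,-16),18,80),("vtray",(605,-230),16,90)):
    Q=P[(f["d"]>0)&(abs(z-h)<3.5)&(np.hypot(P[...,0]-c[0],P[...,1]-c[1])<R)]
    lo,hi=np.percentile(Q[:,:2],[1,99],axis=0); print(n,len(Q),((lo+hi)/2).round(1),cv2.minAreaRect(Q[:,:2].astype(np.float32)))
```

```text
vtray [[666.5, -184.4], [620.1, -308.3], [545.3, -278.2], [597.2, -153.5]] [ 607.3 -231.1] ((608.4395141601562, -231.32553100585938), (135.060302734375, 80.54125213623047), 67.44249725341797)
ctray [[683.4, -32.4], [648.8, 56.7], [558.2, 20.1], [595.0, -69.5]] [621.3  -6.3] ((621.794189453125, -6.150993347167969), (97.66276550292969, 96.822509765625), 22.29935646057129)
div [[647.8, -229.1], [578.7, -202.6]]
dish [[593.1, 194.2], [592.5, 259.4], [593.7, 127.2], [659.2, 195.9], [526.8, 192.5]]
long 50 [457.1 161.3] 51.6 [ 6.  56.9]
short 26 [ 418.3 -133.6] 57.2 [ 5.4 31.3]
vial
jar
cap
dish 321 [593.7 197.8] ((595.2561645507812, 197.14263916015625), (128.5580291748047, 133.24163818359375), 45.48758316040039)
ctray 263 [622.4  -6.1] ((622.5739135742188, -6.540901184082031), (101.85291290283203, 105.60428619384766), 21.774124145507812)
vtray 294 [ 606.  -233.8] ((607.3111572265625, -233.63955688476562), (143.05828857421875, 87.8010025024414), 67.5592269897461)
```

```bash
cat > rob.py <<'E'
import numpy as np
from plant import ctrl, sensors
HI=150.
def down(deg):                      # tool pointing down, closing along deg; half turn nearest in joints
    a=np.radians(deg); y=np.array([np.cos(a),np.sin(a),0]); z=np.array([0,0,-1.])
    return np.c_[np.cross(y,z),y,z]
def best(p,deg):
    q0=np.array(sensors.read_state()["q"]); c=[]
    for d in(deg,deg+180):
        q=ctrl.solve_ik(p,down(d))
        if q is not None: c.append((np.abs(np.array(q)-q0).max(),d))
    return down(min(c)[1])
def st(m):
    s=sensors.read_state(); print(m,"t %.1f z %.1f w %.1f gf %.1f F"%(s["t"],s["eef_pos"][2],s["grip_width"],s["grasp_force"]),np.round(s["force"],1))
def go(xy,z,deg,m,near=40):
    p=[*xy,HI]; ctrl.move_ptp(p,best(p,deg))
    ctrl.move_l([*xy,z+near],vel=150)
    hit=ctrl.move_l([*xy,z],vel=40,threshold=8); st(m+(" HIT" if hit else ""))
def pick(xy,tip,deg,opening,grip=30):
    ctrl.gripper_to(opening); go(xy,tip+25,deg,"at item",20)
    ctrl.gripper_to(0,grip); st("gripped")
    ctrl.move_l([*xy,HI],vel=200); st("lifted")
def place(xy,tip,floor,deg,opening):
    go(xy,tip+floor+25+.7,deg,"at place",25)
    ctrl.gripper_to(opening); ctrl.hold(.2)
    ctrl.move_l([*xy,HI],vel=150); st("released")
E
python3 - <<'E'
from rob import *
from plant import optics; import cv2
n=np.array([np.cos(np.radians(142)),np.sin(np.radians(142))])
pick((457.5,160),3,51.6+90,40)
place(np.array([593.7,196])-22*n,3,4,142,28)
pick((418.8,-134.5),3,55+90,40)
p,d=optics.grab_frame("top"); cv2.imwrite("pics/a.png",cv2.resize(p[150:330,150:450,::-1],(800,480),interpolation=cv2.INTER_CUBIC))
E
```

```text
at item t 4.8 z 27.8 w 40.2 gf 0.0 F [ 0.  -0.  -0.4]
gripped t 5.3 z 28.1 w -0.2 gf 0.0 F [ 0.   0.6 -0.1]
lifted t 6.0 z 149.0 w 0.1 gf 0.0 F [-0.8 -0.3 -0.4]
at place t 8.3 z 32.7 w 0.2 gf 0.0 F [ 0.   0.1 -0.1]
released t 9.8 z 148.8 w 27.9 gf 0.0 F [ 0.2 -0.8  0.3]
at item t 12.9 z 27.8 w 40.0 gf 0.0 F [ 0.3 -0.1  0.4]
gripped t 13.4 z 28.1 w 0.0 gf 0.0 F [ 0.4 -0.8 -0.5]
lifted t 14.1 z 149.1 w -0.1 gf 0.0 F [-0.6  0.5 -1.9]
```

View pics/a.png

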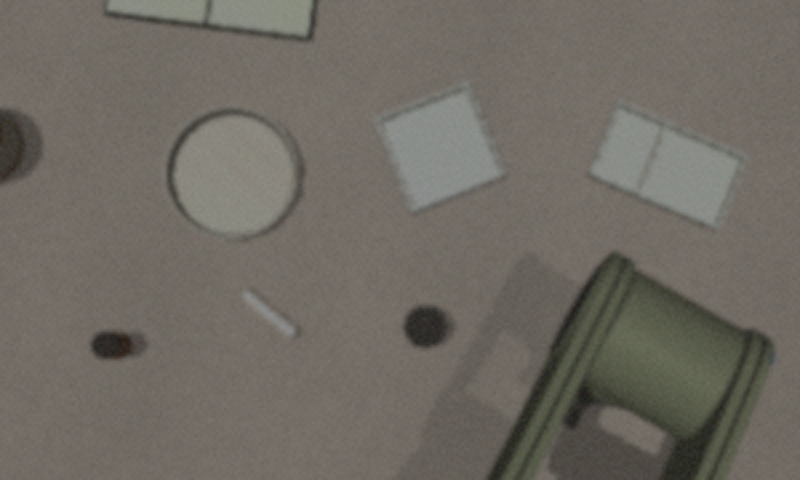

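Both grasps closed on nothing; the long bar has not moved (about (270,312) in the crop). I'll look at the tool at the short bar.

Run:
```python
from rob import *
from plant import optics; import cv2
ctrl.gripper_to(40); go((418.8,-134.5),28,145,"x")
s=sensors.read_state(); print(s["eef_pos"],s["eef_rot"],s["q"])
p,d=optics.grab_frame("side"); np.savez("side1.npz",p=p,d=d); cv2.imwrite("pics/b.png",cv2.resize(p[150:300,320:520,::-1],(800,600),interpolation=cv2.INTER_CUBIC))
```

```text
x t 16.8 z 28.2 w 40.0 gf 0.0 F [-0.8  0.   0.4]
[ 419.06516936 -134.64134914   28.22460575] [[ 5.73528535e-01  8.19185415e-01  5.24137495e-04]
 [ 8.19185581e-01 -5.73528458e-01 -3.02702113e-04]
 [ 5.26386128e-05  6.02974178e-04 -9.99999817e-01]] [-5.07975682e-01  2.13875443e-01  2.02244923e+00 -1.21273512e-05
  9.04662793e-01  1.02838588e-01]
```

View pics/b.png

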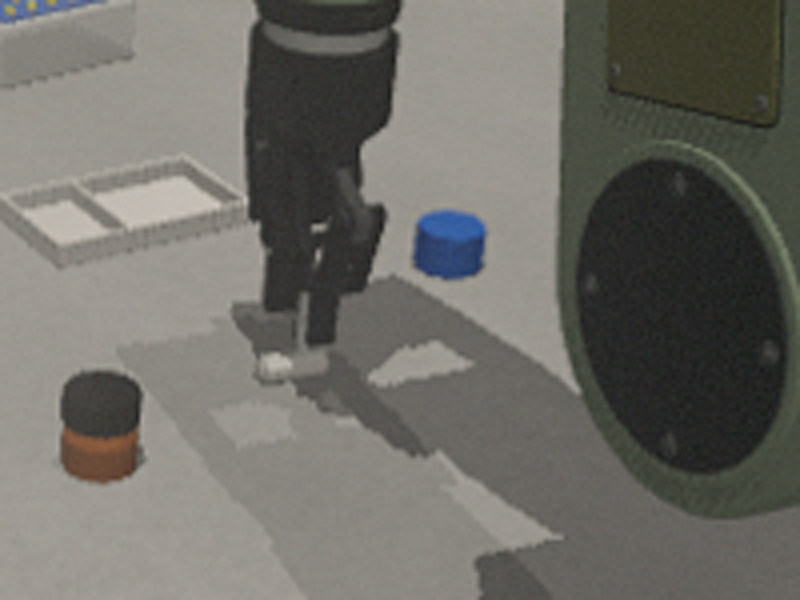

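The fingertips visibly hang about 12 mm above the bench, so the stated tip offset does not hold. I'll probe clear bench with the gripper shut and part-open.

Run:
```python
from rob import *
xy=(420,-65)
ctrl.move_l([418.8,-134.5,80])
print(ctrl.tcp_to_tips)
for w in(0,28,50):
    ctrl.move_l([*xy,60]); ctrl.gripper_to(w)
    h=ctrl.move_l([*xy,-6],vel=25,threshold=6); st(f"w{w} hit {h}")
ctrl.move_l([*xy,HI])
```

```text
25.0
w0 hit True t 20.5 z -0.6 w -0.2 gf 2.4 F [-0.8 -0.1  4.3]
w28 hit True t 23.6 z -0.9 w 28.1 gf 2.6 F [-1.2  0.5  4.7]
w50 hit True t 26.8 z -3.5 w 50.4 gf 2.6 F [-1.9  0.4  5.3]
```

The fingertips meet the bench at reported z ≈ 0 (not 25 mm below the TCP), so I'm using a tip offset of 0 and retrying the long bar.

```bash
sed -i 's/^HI=150\./HI=130./; s/tip+25,/tip,/; s/tip+floor+25+.7/tip+floor+.7/' rob.py
python3 - <<'E'
from rob import *
from plant import optics; import cv2
n=np.array([np.cos(np.radians(142)),np.sin(np.radians(142))])
pick((457.5,160),3,51.6+90,40)
if sensors.read_state()["grip_width"]>8:
    place(np.array([593.7,196])-22*n,3,4,142,28)
p,d=optics.grab_frame("side"); cv2.imwrite("pics/c.png",cv2.resize(p[170:370,150:450,::-1],(800,533),interpolation=cv2.INTER_CUBIC))
E
```

```text
at item t 30.7 z 2.8 w 40.3 gf 0.0 F [-0.4  0.3 -0.2]
gripped t 31.1 z 3.3 w 12.7 gf 31.4 F [ 0.1 -0.3  1.7]
lifted t 31.8 z 129.0 w 13.0 gf 31.2 F [ 0.2  1.5 -0.1]
at place HIT t 33.9 z 7.3 w 12.5 gf 31.8 F [-1.1 -0.2  4.2]
released t 35.4 z 128.8 w 28.2 gf 0.0 F [ 0.6 -0.7 -0.2]
```

View pics/c.png

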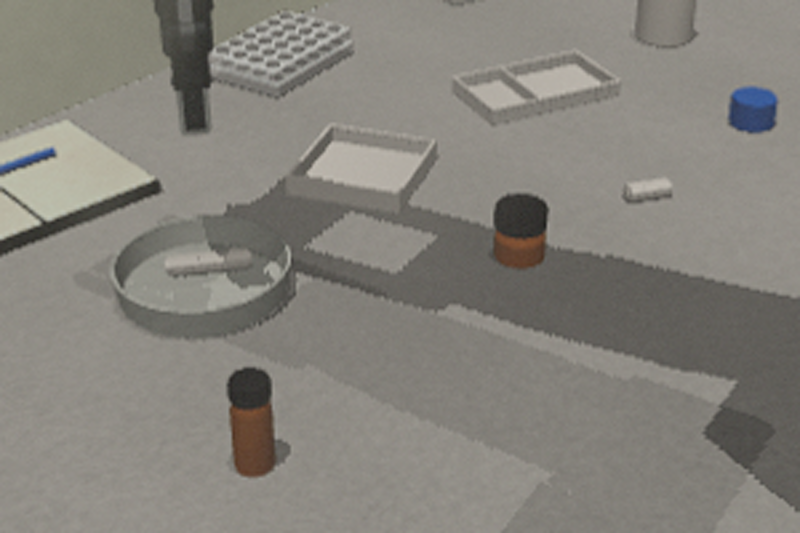

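Long bar lies flat in the dish (about (210,262) in the crop). Next the short bar, then the vial.

Run:
```python
from rob import *
from plant import optics; import cv2
n=np.array([np.cos(np.radians(142)),np.sin(np.radians(142))])
def chk(lo):
    w=sensors.read_state()["grip_width"]; assert w>lo,w
pick((418.8,-134.5),3,55+90,40); chk(8)
place(np.array([593.7,196])+24*n,3,4,142,28)
pick((424.3,307),8,158,50); chk(20)
place((623.5,-192.1),8,3,158,37)
p,d=optics.grab_frame("side"); cv2.imwrite("pics/d.png",cv2.resize(p[170:370,150:450,::-1],(800,533),interpolation=cv2.INTER_CUBIC))
```

```text
at item t 38.6 z 2.8 w 40.2 gf 0.0 F [-0.4 -0.8  0.2]
gripped t 39.0 z 3.3 w 12.7 gf 31.0 F [-0.1 -0.2  2.3]
lifted t 39.8 z 129.0 w 12.5 gf 30.8 F [-0.5 -0.2  0.2]
at place HIT t 42.6 z 7.4 w 12.7 gf 31.3 F [-0.7 -0.5  4.4]
released t 44.1 z 128.8 w 27.7 gf 0.0 F [-0.4  0.2 -0.5]
at item t 46.6 z 7.8 w 49.6 gf 0.0 F [-0.7  0.3  0.4]
gripped t 47.0 z 8.4 w 25.3 gf 29.5 F [ 0.2 -0.8  1.4]
lifted t 47.7 z 128.9 w 25.0 gf 29.5 F [-0.5 -0.4 -1.1]
at place HIT t 51.1 z 11.4 w 25.0 gf 29.8 F [-0.4 -0.   4.4]
released t 52.5 z 128.7 w 36.9 gf 0.0 F [-0.   0.2 -0.7]
```

View pics/d.png

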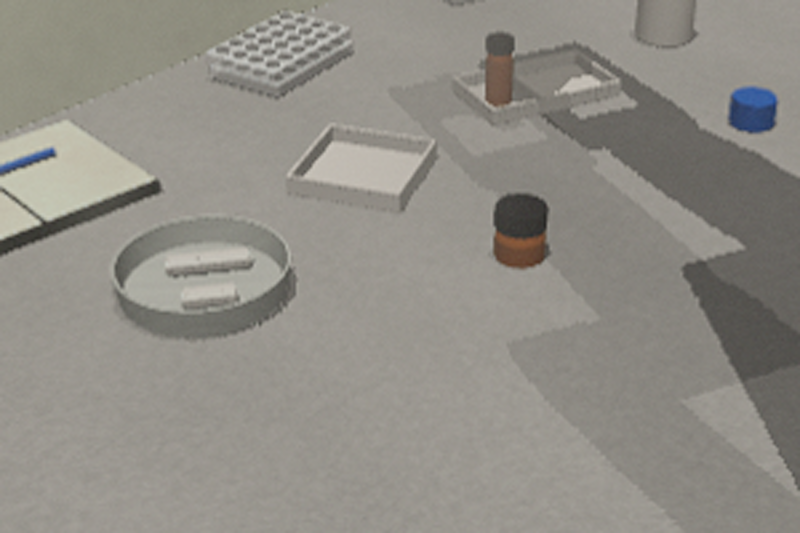

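Both bars lie flat in the dish and the vial stands in the small bay. Now the jar and the cap.

Run:
```python
from rob import *
from plant import optics; import cv2
def chk(lo):
    w=sensors.read_state()["grip_width"]; assert w>lo,w
pick((445.7,7.5),22,158,64,35); chk(35)
place((597.8,-255.6),22,3,158,54)
pick((418.2,-311),4,112,66); chk(37)
place((622,-6.3),4,3,112,53)
ctrl.set_joints([-1.438,0.207,1.542,0,1.393,-0.15]); st("home")
for c,s in(("side",np.s_[140:340,150:450]),("top",np.s_[150:330,150:450])):
    p,d=optics.grab_frame(c); np.savez(c+"2.npz",p=p,d=d); cv2.imwrite(f"pics/e_{c}.png",cv2.resize(p[s][:,:,::-1],None,fx=2.66,fy=2.66,interpolation=cv2.INTER_CUBIC))
```

```text
at item t 55.3 z 21.8 w 63.9 gf 0.0 F [ 0.3 -0.1  0.4]
gripped t 55.7 z 22.5 w 39.0 gf 35.2 F [ 0.4 -0.5  2.1]
lifted t 56.4 z 129.1 w 38.8 gf 35.2 F [-1.1 -0.1 -1. ]
at place HIT t 58.8 z 25.5 w 38.6 gf 35.6 F [-0.8  0.6  5. ]
released t 60.2 z 128.9 w 53.8 gf 0.0 F [ 0.4 -0.4 -0.2]
at item t 62.7 z 3.8 w 65.8 gf 0.0 F [ 0.2 -0.6 -0.1]
gripped t 63.1 z 4.5 w 39.9 gf 30.4 F [0.5 0.3 1.7]
lifted t 63.9 z 128.8 w 40.2 gf 30.3 F [ 0.7  0.1 -1.2]
at place HIT t 66.7 z 7.5 w 39.8 gf 30.6 F [-0.9  0.3  4.6]
released t 68.1 z 128.8 w 52.9 gf 0.0 F [-0.8  0.3 -0.8]
home t 70.7 z 230.0 w 53.2 gf 0.0 F [-0.5 -0.7 -0.2]
```

View pics/e_side.png

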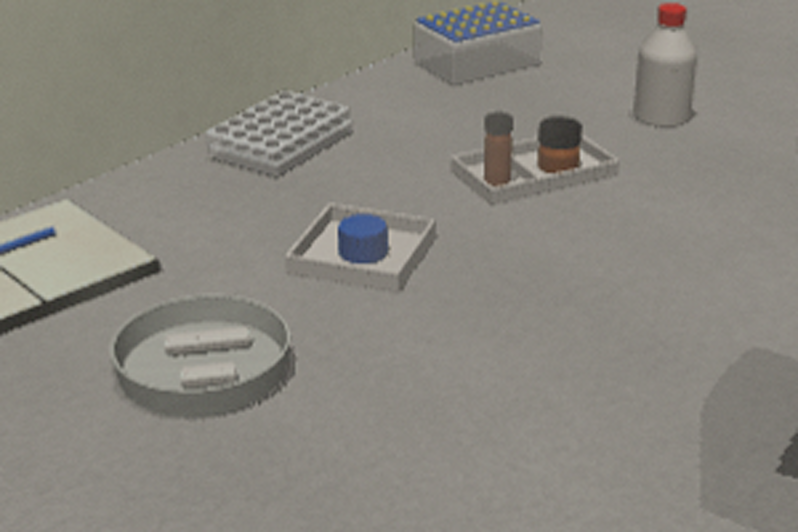

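View pics/e_top.png

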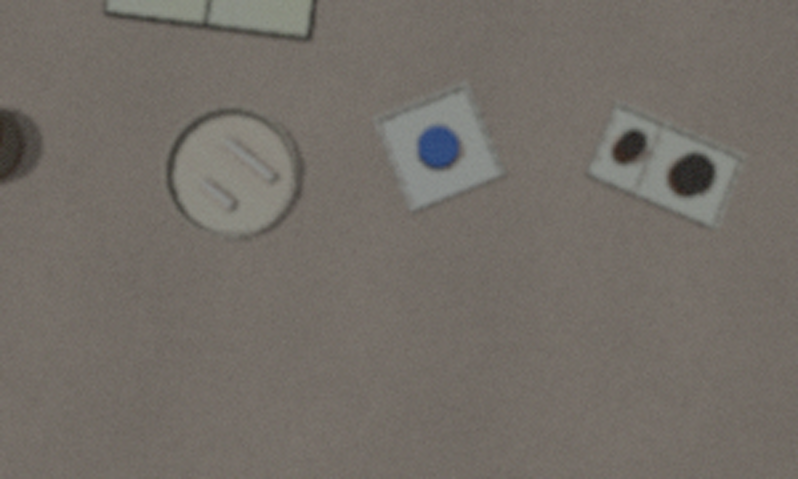

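Top crop: bars in the dish at (220,190) and (250,160), cap in its tray at (438,148), vial at (630,147), jar at (692,175). Everything is in place and upright, so I'm handing in.

```bash
python3 -c "
from plant import ctrl
print(ctrl.finish_job())"
```

```text
the job is handed in; nothing more can be done
None
```

The job is handed in at about 71 s of the 122 s allowed: both stir bars lie flat in the dish, the vial and jar stand in their bays, the cap sits flat in the square tray, and the arm went nowhere near the two bottles; my first grasp of each bar closed on air because the fingertips sit about 25 mm higher than `ctrl.tcp_to_tips` states.

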